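Change bottles on the hardware scale

ROBOT

A 6-joint arm with a two-finger parallel gripper is mounted at the origin on the work surface. World frame = base frame: x ahead of the robot, y to its left, z up, the work surface at z = 0. Lengths are in mm, angles in degrees, forces in N, time in s.
With the tool pointing down it reaches from about 300 to 850 mm from the base axis. Payload 4.2 kg.
Tool frame: the origin (TCP) lies midway between the tips of the shut fingers; the grasp point (between the pads) lies 19 mm behind it; z points along the fingers, y is the line along which they close (so a half turn about z gives the same grasp; the last joint's range is limited). The gripper opens to 91 mm and grips with 3 to 60 N. Pads are 32 mm wide; open, the fingers measure 118 mm over their backs; the gripper's body (76 mm by 178 mm) begins 60 mm behind the grasp point.
Start: joints at [68.411, 18.312, 89.639, -0, 72.044, -1.146], TCP at [200.838, 538.802, 213.976] pointing down, gripper open.
Joint ranges: [-177.97, 177.97], [-48.28, 115.42], [12.27, 149.76], [-77.06, 257.06], [2.81, 150.46], [-146.56, 146.56]. Speed limits (degrees/s): [147.25, 147.25, 180, 180, 180, 180].

INTERFACE

Orientations are given as [roll, pitch, yaw] about the fixed x, y, z axes, in that order (R = Rz(yaw) Ry(pitch) Rx(roll)).
In Python, from workcell import env gives the robot as it stands.
- The arm moves only by the tool send_rows, never from a script. Its argument "steps" is a list that holds one entry, the list of rows, each a list of 5 numbers: the shift along the tool's x, y, z scaled (see below), then the turn about the tool's z scaled (see below), then the opening, from 0 (shut) to 1 (fully open). In form: [[[dx, dy, dz, yaw, fingers], ...]]. A call has 1 to 5 rows; each row shifts and turns the commanded pose from where the row before left it, along the tool's axes as they then stand; what a row does not reach is not made up. The controller multiplies each number of a shift by 0.04 m and each number of a turn by 0.12 rad. A row lasts 1/12 s, in which the tool goes at most 41.7 mm and 7.16 degrees, less where a joint would pass 70% of its speed; a pose out of reach is approached as far as the arm can. A call with a number of a shift or a turn outside -1 to 1 is refused whole. A call with a gripper value outside its range is refused whole. The fingers move at their own pace and stop on an object; "squeeze" is the grip in N (left out, the last holds). Time passes only in rows, so rows that do not move let the fingers close. It gives the time, the measured TCP pose, the force, the opening and the grip force at its end, in the units of the state.
- env.state(): the state, without advancing time (a new reading comes with each control period).
- env.grab_frame(name): name is "scene" or "top"; returns a dict with "pixels" (420x560x3 uint8, red, green, blue), "depth" (420x560 float32, mm along the optical axis (not along the pixel's ray), 0 where there is no reading), "intrinsics" (3x3 intrinsics, pixels), "cam_to_world" (4x4, takes a point from camera to world coordinates). Camera axes: x right, y down, z forward; pixel columns grow to the right and rows downward; lengths in mm; the calibration is good to about 2 mm. A picture is of the moment at which its call begins.
- env.job_done(): hands the job in; it is judged then, once.
The state is a dict: "time_s": time; "qpos": joint angles; "qvel": joint speeds; "effort": joint torques, N m; "ee_pos": TCP position; "ee_rot": TCP orientation; "force": force on the tool from outside, world axes, zero at the start; "torque": the same for the moment, N m; "gripper_width": finger opening in mm; "gripper_force": force on a finger pad.
Only numpy, scipy, OpenCV 4.12 (cv2) and the standard library are available. Lean on these libraries where they do the work, as an engineer would, in place of code of your own. Each camera call takes 0.05 s, during which the arm holds its last target. There are 200 camera calls.

TASK

First slide the bottle with the blue cap off the steel scale plate so that it stands wholly on the plywood board to the robot's left, without shifting the jar there, and then turn the bar knob with the red peak pointer anticlockwise back to its zero stop. Only after that, tip up the bottle with the orange cap that lies on the right-hand board so that it first stands on that board, then slide it into the marked square in the middle of the steel plate. Keep the bottles on the boards and plate, sliding rather than carrying them, let neither fall over on its slide, and leave everything else where it is.

Things in the scene. Friction and masses are not known exactly. Their poses are not given: they have to be found in the camera images.
- station: Fixed weighing line, one flush surface 12 mm high, 200 mm wide (x), along its y axis: plywood right board y = -355 to -84 mm, steel plate -80 to 80, plywood left board 84 to 389 (gaps do not catch). A black outlined 134 mm square marks the plate's middle. Origin: on the table under the plate's centre; z up, y to the left board.
- weighed: Square white plastic bottle, about 0.4 kg: body 76 x 76 x 90 mm high, topped by a round blue cap 40 mm across, 40 mm high. Origin: centre of the bottle's underside; its z axis runs from the underside to the cap. It starts standing on the steel plate.
- fallen: Square white plastic bottle, about 0.4 kg: body 76 x 76 x 90 mm high, topped by a round orange cap 40 mm across, 40 mm high. Origin: centre of the bottle's underside; its z axis runs from the underside to the cap. It starts lying on one side face on the right-hand board, cap away from the plate, underside towards it and 170 to 200 mm from the plate's centre.
- head: Fixed grey scale head, 110 x 150 x 60 mm high, with a white dial on top, just beyond the weighing line. Origin: centre of its underside; the dial's zero mark with its small stop pin lies towards its -x, the side facing the line.
- peak (a joint): Angle of the peak pointer's knob on the dial, rad: 0 at the zero stop, growing clockwise seen from above, so it is turned back anticlockwise; light friction, it stays where it is left.
- peak_grip (a point): On the knob's vertical axis at the height to grip (81 mm above the table). The black bar knob is 60 mm long (along this point's x axis), 14 mm wide, 26 mm high, its top 91 mm above the table; the red pointer lies along its -x.
- jar: round glass jar with a green lid, 70 mm across, 100 mm tall, standing at the far end of the left board; leave alone. Origin: centre of its underside
- drawer: loose grey drawer bin, 130 x 100 x 50 mm, beyond the scale; leave alone. Origin: centre of its underside
- wrench: steel wrench, 170 mm long, lying beyond the scale; leave alone
- collar: white plastic ring, 110 mm across, 18 mm high, lying beyond the scale; leave alone. Origin: centre of its underside
- mug: blue mug, 80 mm across, 90 mm tall, on the right; leave alone. Origin: centre of its underside
- driver: orange screwdriver, 190 mm long, lying past the left end of the boards; leave alone
- can: red and yellow spray can, 60 mm across, 160 mm tall, standing on the right; leave alone. Origin: centre of its underside
Mind the look-alikes: they are no part of the job. Leave any pink look-alike of the head alone.

How it is judged (in metres and radians):
On the way, in this order (a step that is already met when the one before it is completed fails the run):
1. the blue-capped bottle stands wholly on the left board (angle between weighed's own z axis and vertical below 0.12 rad and z of weighed in the frame of station between 0.006 and 0.019 m and linear speed of weighed below 0.02 m/s and y of weighed in the frame of station between 0.12 and 0.27 m and x of weighed in the frame of station between -0.065 and 0.065 m), for 0.2 s.
2. the peak pointer is back at its zero stop (value of joint peak below 0.07 rad), for 0.2 s.
3. the orange-capped bottle stands upright on the right-hand board (angle between fallen's own z axis and vertical below 0.12 rad and z of fallen in the frame of station between 0.006 and 0.019 m and linear speed of fallen below 0.02 m/s and y of fallen in the frame of station between -0.34 and -0.07 m and x of fallen in the frame of station between -0.1 and 0.1 m), for 0.2 s.
4. the orange-capped bottle stands in the marked square in the middle of the plate (angle between fallen's own z axis and vertical below 0.12 rad and z of fallen in the frame of station between 0.006 and 0.019 m and linear speed of fallen below 0.02 m/s and x of fallen in the frame of station between -0.03 and 0.03 m and y of fallen in the frame of station between -0.03 and 0.03 m), for 0.2 s.
At the end, for the whole second after the job is handed in: Blue-capped bottle upright (0.12 rad), at rest on the left board: 120 to 270 mm from plate centre, within 65 mm of the midline. Peak pointer within 0.07 rad of zero. Orange-capped bottle upright (0.12 rad), at rest on the plate, within 30 mm of its centre in length and width (all of step 1 and all of step 4 and value of joint peak below 0.07 rad); the robot touches nothing.
It fails at once if the blue-capped bottle falls over (tilts by more than 0.6 rad) (angle between weighed's own z axis and vertical above 0.6 rad).
It fails at once if the orange-capped bottle falls over on its slide (tilts by more than 0.6 rad less than 100 mm right of the plate's centre) (angle between fallen's own z axis and vertical above 0.6 rad and y of fallen in the frame of station above -0.1 m).
It fails at once if a bottle is carried (underside of the blue-capped one over 40 mm above the boards, of the orange-capped one over 78 mm; that starts lying, 38 mm above them) (height (world z) of weighed above 0.052 m or height (world z) of fallen above 0.09 m).
It fails at once if the jar on the left board is shifted by more than 15 mm (distance of jar from where it was at the start of the episode above 0.015 m).
It fails at once if another thing on the table is shifted by more than 30 mm (distance of any of drawer, wrench, collar, mug, driver, can from where it was at the start of the episode above 0.03 m).
It also fails if it takes over 72 s, if anything falls off the work surface, if the arm or the gripper's body presses on something with over 40 N, if the wrist force passes 120 N, or if a joint passes its speed limit or range.

## Working session

There is one attempt and no reset: what is moved stays moved. The work goes in short steps, Python scripts to look and compute and a tool call to move; the robot and the scene stay as the last step left them, time stands still between calls to the robot, and variables do not carry over. Pictures are saved under pics/ and viewed, at most 10 in all, crops included, and the job is handed in when it is done.

Besides the shell and the picture viewer there is one more tool, called after "Request:" as name(argument=value, ...) on one line, values as JSON. send_rows: Moves the arm, as the interface text tells. Shifts and turns lie within -1 to 1; 1 stands for 0.04 m of shift or 0.12 rad of turn. Its arguments: {"type":"object","properties":{"steps":{"type":"array"},"squeeze":{"type":"number"}},"required":["steps"]}

```bash
mkdir -p pics; ls
python3 - <<'E'
from workcell import env
import cv2,numpy as np,json
s=env.state();print({k:np.round(v,2).tolist() for k,v in s.items()})
for n in("scene","top"):
    f=env.grab_frame(n);np.savez(f"pics/{n}0.npz",**f);cv2.imwrite(f"pics/{n}0.png",f["pixels"][:,:,::-1]);print(n,f["intrinsics"].round(1).tolist(),f["cam_to_world"].round(3).tolist())
E
```

```text
pics
{'time_s': 0.0, 'qpos': [68.41, 18.35, 89.7, 0.0, 72.04, -1.14], 'qvel': [-0.01, -0.1, -0.06, -0.01, -0.05, 0.04], 'effort': [-0.0, -41.25, -23.2, 0.07, 0.05, -0.0], 'ee_pos': [200.63, 538.33, 213.14], 'ee_rot': [-179.9, -0.0, 159.56], 'force': [-0.43, -0.21, -1.1], 'torque': [-0.02, -0.03, 0.01], 'gripper_force': 0.0, 'gripper_width': 91.47}
scene [[444.0, 0.0, 272.3], [0.0, 444.0, 207.0], [0.0, 0.0, 1.0]] [[-0.726, 0.556, -0.404, 1141.016], [0.687, 0.598, -0.412, 658.893], [0.012, -0.577, -0.816, 1327.278], [0.0, 0.0, 0.0, 1.0]]
top [[458.3, 0.0, 270.3], [0.0, 458.3, 200.0], [0.0, 0.0, 1.0]] [[0.011, -0.992, 0.125, 301.97], [-1.0, -0.008, 0.02, 7.779], [-0.019, -0.125, -0.992, 1690.145], [0.0, 0.0, 0.0, 1.0]]
```

View pics/scene0.png

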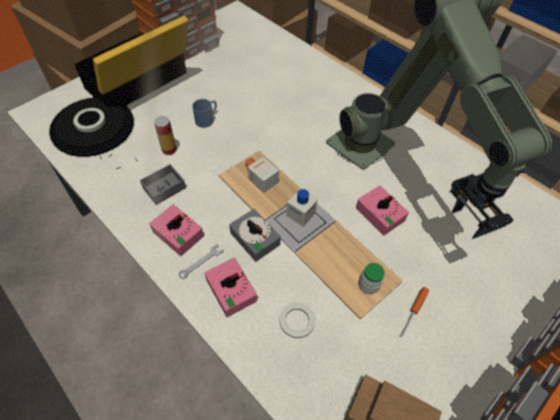

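View pics/top0.png

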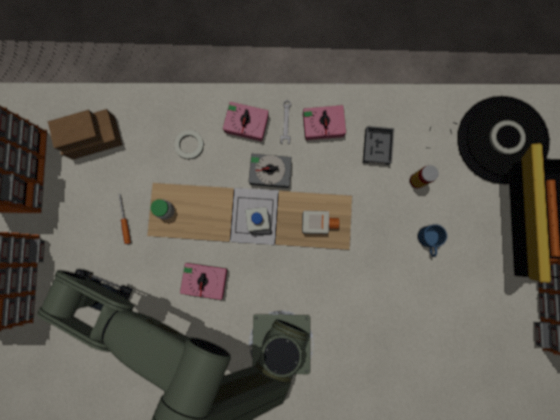

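The grey head is at top (270,170). The pink look-alikes at (246,121), (324,123) and (204,281) are out. The blue-cap bottle is at (258,220) and the orange one, lying down, is at (320,222). The jar is at (161,209). I'll check this in one close crop and measure.

```bash
python3 - <<'E'
import cv2
i=cv2.imread("pics/top0.png")
cv2.imwrite("pics/c0.png",cv2.resize(i[140:260,140:360],(792,432),interpolation=cv2.INTER_CUBIC))
E
cat > h.py <<'E'
import numpy as np,cv2
def load(n):
    return dict(np.load(f"pics/{n}.npz"))
def px(f,u,v,z=None):
    "world xyz of pixel: by depth, or by plane height z"
    u=np.asarray(u,float);v=np.asarray(v,float);K=f["intrinsics"];T=f["cam_to_world"]
    r=np.stack([(u-K[0,2])/K[0,0],(v-K[1,2])/K[1,1],np.ones_like(u)],-1)@T[:3,:3].T
    if z is None: s=f["depth"][v.astype(int),u.astype(int)]
    else: s=(z-T[2,3])/r[...,2]
    return T[:3,3]+r*s[...,None]
def cloud(f):
    v,u=np.mgrid[:420,:560]; return px(f,u,v)
E
```

```text
(no output)
```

View pics/c0.png

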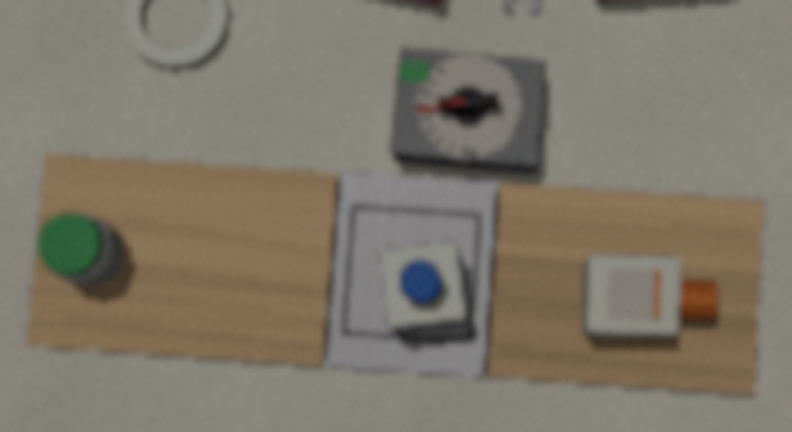

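The crop confirms it. The grey head's red pointer points left (418,108), about a quarter turn clockwise of zero. The bottle with the blue cap is at (425,285) on the plate. The orange bottle lies at (635,298) with its cap to the right, and the jar is at (75,245).

Run:
```python
from h import *
f=load("top0");g=load("scene0")
C=140
def c(pts,z): 
    p=np.array(pts,float)/3.6+C; return px(f,p[:,0]-.36,p[:,1]-.36,z)
P=c([(45,156),(764,200),(754,395),(28,346)],12);print("outer corners\n",P.round(1));
P2=c([(340,173),(498,185),(487,376),(327,368)],12);print("plate\n",P2.round(1),P2.mean(0).round(1))
sq=c([(351,205),(481,214),(472,343),(344,334)],12);print("sq",sq.round(1).tolist(),sq.mean(0).round(1))
for n,F in(("top",f),("scene",g)):
    X=cloud(F);hsv=cv2.cvtColor(F["pixels"],cv2.COLOR_RGB2HSV).astype(int)
    x,y,z=X[...,0],X[...,1],X[...,2]
    near=(x>320)&(x<680)&(y>-400)&(y<420)
    def rep(name,m):
        p=X[m]
        if len(p)<4:print(n,name,len(p));return
        (cx,cy),(w,h),a=cv2.minAreaRect(p[:,:2].astype(np.float32))
        print(n,name,len(p),"mean",p.mean(0).round(1),"rect",round(cx,1),round(cy,1),round(w,1),round(h,1),round(a,1),"zmed",np.median(p[:,2]).round(1))
    H,S,V=hsv[...,0],hsv[...,1],hsv[...,2]
    rep("bluecap",near&(abs(z-142)<8)&(abs(H-110)<15)&(S>100))
    rep("bluebody",near&(abs(z-102)<7)&(y>-90)&(y<90)&(x<540))
    rep("fallen",near&(abs(z-88)<7)&(y<-90))
    rep("orange",near&(y<-100)&(z>20)&(H<15)&(S>150)&(V>70))
    rep("jar",near&(y>200)&(abs(z-112)<8))
    hd=near&(x>540)&(abs(y)<150)
    rep("headtop",hd&(abs(z-62)<7))
    rep("knob",hd&(abs(z-91)<5))
    rep("red",hd&(z>50)&((H<8)|(H>172))&(S>110))
```

```text
outer corners
 [[ 573.9  483.3   12. ]
 [ 533.9 -258.3   12. ]
 [ 335.4 -245.9   12. ]
 [ 377.5  492.3   12. ]]
plate
 [[558.5 177.   12. ]
 [547.3  14.   12. ]
 [351.7  23.5  12. ]
 [358.2 186.   12. ]] [453.9 100.1  12. ]
sq [[525.3, 164.9, 12.0], [517.1, 31.2, 12.0], [384.9, 39.1, 12.0], [392.8, 169.5, 12.0]] [455.  101.2  12. ]
top bluecap 87 mean [435.4  85.8 141.8] rect 435.3 85.7 34.8 31.1 0.7 zmed 140.9
top bluebody 185 mean [435.4  64.6 101.2] rect 436.8 0.6 76.8 177.7 0.8 zmed 101.0
top fallen 418 mean [ 428.4 -126.9   87.6] rect 428.4 -127.0 70.9 76.7 89.3 zmed 87.3
top orange 96 mean [ 426.8 -185.3   66.3] rect 427.2 -185.1 29.3 36.4 87.8 zmed 66.6
top jar 78 mean [470.8 410.3 111.8] rect 471.5 409.1 21.4 52.7 89.0 zmed 112.2
top headtop 1008 mean [616.4  44.3  60.6] rect 617.9 43.9 149.2 111.0 85.1 zmed 60.4
top knob 57 mean [617.6  42.9  91.2] rect 618.3 43.0 14.7 57.7 8.0 zmed 91.1
top red 19 mean [615.9  57.9  91.9] rect 616.2 60.1 21.5 11.3 86.7 zmed 91.7
scene bluecap 82 mean [443.3  91.2 141.3] rect 442.3 90.0 35.1 34.1 58.9 zmed 141.6
scene bluebody 101 mean [458.7  67.8 101.1] rect 440.3 70.0 80.4 41.3 4.5 zmed 101.0
scene fallen 316 mean [ 433.8 -125.7   88.1] rect 432.8 -127.1 73.9 80.0 89.2 zmed 88.0
scene orange 36 mean [ 437.9 -189.2   67.4] rect 435.5 -190.2 19.7 28.4 61.8 zmed 68.3
scene jar 86 mean [475.5 411.6 111.4] rect 474.8 409.8 56.7 19.6 0.4 zmed 111.3
scene headtop 1073 mean [624.4  49.6  60.8] rect 621.7 46.0 151.9 110.5 85.9 zmed 60.7
scene knob 67 mean [622.   48.2  90.5] rect 622.9 46.4 15.8 59.2 4.9 zmed 90.5
scene red 26 mean [622.9  66.3  87. ] rect 623.1 72.4 12.1 43.7 1.3 zmed 90.7
```

Request:
send_rows(steps=[[[0,0,0,-0.84,1],[0,0,0,-0.84,1],[0,0,0,-0.85,1],[-0.5,-0.84,0,0,1],[-0.5,-0.84,0,0,1]]], squeeze=40)

```text
time_s: 0.52
ee_pos: [236.9, 469.5, 213.0]
ee_rot: [-179.9, -0.0, 177.2]
force: [0.5, 0.3, 0.8]
gripper_width: 91.3
gripper_force: 0.0
```

Request:
send_rows(steps=[[[-0.5,-0.84,0,0,1],[-0.5,-0.84,0,0,1],[-0.5,-0.84,0,0,1],[-0.5,-0.84,0,0,1],[-0.5,-0.84,0,0,1]]])

```text
time_s: 0.93
ee_pos: [328.3, 294.6, 213.7]
ee_rot: [-180.0, -0.0, 177.0]
force: [1.1, 0.6, -0.5]
gripper_width: 91.1
gripper_force: 0.0
```

Request:
send_rows(steps=[[[-0.5,-0.84,0,0,1],[-0.5,-0.84,0,0,1],[-0.5,-0.84,0,0,1],[-0.5,-0.84,0,0,1],[0,0,0,0,1]]])

```text
time_s: 1.35
ee_pos: [403.2, 152.7, 213.8]
ee_rot: [-179.8, 0.1, 176.6]
force: [-0.0, 0.2, -0.5]
gripper_width: 91.2
gripper_force: 0.0
```

Request:
send_rows(steps=[[[-0.48,-0.79,0,0,1],[-0.48,-0.79,0,0,1],[0,0,0.6,0,1],[0,0,0.6,0,1],[0,0,0,0,1]]])

```text
time_s: 1.77
ee_pos: [432.7, 91.9, 162.1]
ee_rot: [-179.9, -0.5, 176.9]
force: [-0.8, -0.5, 0.5]
gripper_width: 91.0
gripper_force: 0.0
```

Run:
```python
from workcell import env
import cv2,numpy as np
f=env.grab_frame("scene");cv2.imwrite("pics/s1.png",cv2.resize(f["pixels"][120:320,200:460,::-1],(780,600),interpolation=cv2.INTER_CUBIC))
print(env.state()["ee_pos"])
```

```text
[433.9119649   92.5806499  164.10438263]
```

View pics/s1.png

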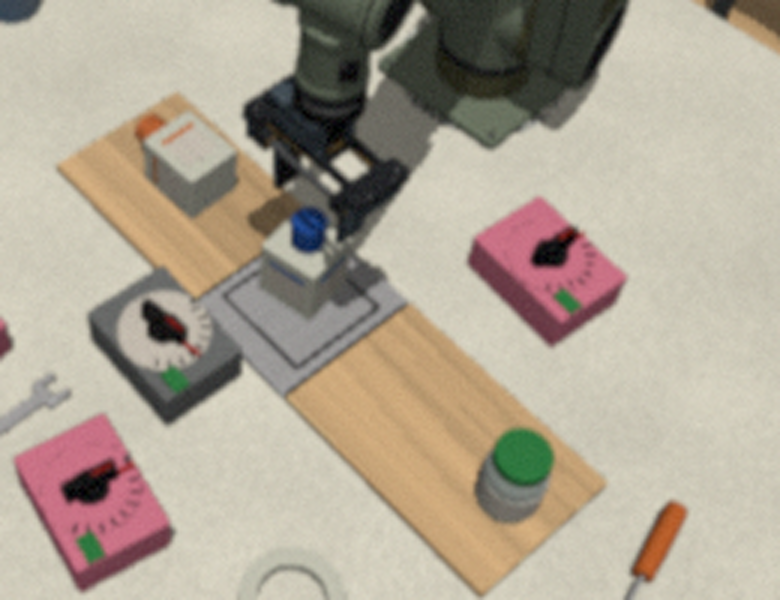

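The picture shows the open fingers straddling the blue cap (310,230). I'll lower and close.

Request:
send_rows(steps=[[[-0.1,-0.08,0.6,0,1],[0,0,0.7,0,1],[0,0,0,0,1],[0,0,0,0,0],[0,0,0,0,0]]])

```text
time_s: 2.23
ee_pos: [440.8, 90.1, 115.7]
ee_rot: [180.0, 0.1, 177.0]
force: [-0.6, 0.2, -0.5]
gripper_width: 81.0
gripper_force: 0.0
```

Request:
send_rows(steps=[[[0,0,0,0,0],[0,0,0,0,0],[0,0,0,0,0],[0,0,0,0,0],[0,0,0,0,0]]], squeeze=30)

```text
time_s: 2.65
ee_pos: [439.8, 89.5, 114.3]
ee_rot: [180.0, 0.0, 177.0]
force: [0.5, 0.1, 0.1]
gripper_width: 47.6
gripper_force: 0.0
```

Request:
send_rows(steps=[[[0,0,0,0,0],[0,0,0,0,0],[0,0,0,0,0],[0,0.1,0,0,0],[0,0.15,0,0,0]]])

```text
time_s: 3.07
ee_pos: [440.3, 98.7, 114.1]
ee_rot: [-179.9, 0.0, 176.9]
force: [-0.4, -1.0, -2.9]
gripper_width: 39.3
gripper_force: 30.0
```

Request:
send_rows(steps=[[[-0.01,0.25,0,0,0],[-0.01,0.25,0,0,0],[-0.01,0.25,0,0,0],[-0.01,0.25,0,0,0],[-0.01,0.25,0,0,0]]])

```text
time_s: 3.48
ee_pos: [444.8, 149.6, 114.3]
ee_rot: [-179.9, -0.0, 177.0]
force: [1.1, -0.5, -2.4]
gripper_width: 39.5
gripper_force: 30.0
```

Request:
send_rows(steps=[[[-0.01,0.25,0,0,0],[-0.01,0.25,0,0,0],[-0.01,0.25,0,0,0],[-0.01,0.25,0,0,0],[-0.01,0.25,0,0,0]]])

```text
time_s: 3.9
ee_pos: [449.3, 199.4, 114.3]
ee_rot: [-179.9, -0.0, 177.0]
force: [-1.0, 0.6, -2.9]
gripper_width: 39.9
gripper_force: 29.9
```

Request:
send_rows(steps=[[[-0.01,0.25,0,0,0],[-0.01,0.25,0,0,0],[-0.01,0.25,0,0,0],[-0.01,0.25,0,0,0],[-0.01,0.2,0,0,0]]])

```text
time_s: 4.32
ee_pos: [453.7, 247.6, 114.3]
ee_rot: [-179.9, -0.0, 177.0]
force: [-3.6, -13.2, 25.4]
gripper_width: 39.5
gripper_force: 30.2
```

Request:
send_rows(steps=[[[0,0.2,0,0,0],[0,0.2,0,0,0],[0,0.1,0,0,0],[0,0,0,0,0],[0,0,0,0,0]]])

```text
time_s: 4.73
ee_pos: [454.8, 268.1, 114.1]
ee_rot: [179.9, -0.0, 177.0]
force: [-1.2, -3.6, 6.6]
gripper_width: 39.4
gripper_force: 29.9
```

Run:
```python
from workcell import env
import cv2,numpy as np
from h import *
f=env.grab_frame("scene");np.savez("pics/s2.npz",**f);cv2.imwrite("pics/s2.png",cv2.resize(f["pixels"][120:320,200:460,::-1],(780,600),interpolation=cv2.INTER_CUBIC))
s=env.state();print(s["ee_pos"],s["force"],s["torque"])
```

```text
[454.78549609 268.07047798 114.12206606] [-1.61910019 -3.42275411  5.69696139] [-0.61740833  0.19290113  0.00355025]
```

View pics/s2.png

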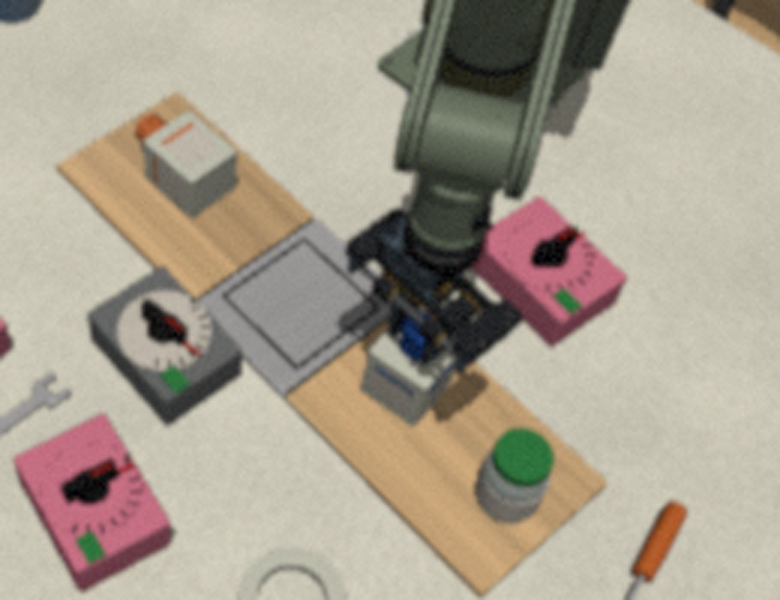

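The picture shows the bottle standing upright on the left board (410,375), clear of the jar (515,475). Now I'll release, rise and turn for the knob.

Request:
send_rows(steps=[[[0,0,0,0,0.8],[0,0,0,0,0.8],[0,0,0,0,0.8],[0,0,0,0,0.8],[0,0,0,0,0.8]]])

```text
time_s: 5.2
ee_pos: [455.0, 267.4, 113.7]
ee_rot: [180.0, -0.0, 176.9]
force: [0.2, -0.1, -0.5]
gripper_width: 69.8
gripper_force: 0.0
```

Request:
send_rows(steps=[[[0,0,-0.5,0,0.8],[0,0,-0.9,0,0.8],[0,0,-0.9,0,0.5],[0,0,0,0.96,0.5],[0,0,0,0.96,0.5]]])

```text
time_s: 5.62
ee_pos: [456.5, 267.9, 208.6]
ee_rot: [179.7, 0.2, 163.4]
force: [0.5, -0.8, -0.3]
gripper_width: 56.0
gripper_force: 0.0
```

Request:
send_rows(steps=[[[0,0,0,0.96,0.5],[0,0,0,0.96,0.5],[0,0,0,0.96,0.5],[0,0,0,0.96,0.5],[0,0,0,0.96,0.5]]])

```text
time_s: 6.03
ee_pos: [455.1, 267.1, 205.8]
ee_rot: [180.0, -0.0, 130.4]
force: [0.6, 0.6, 0.7]
gripper_width: 45.5
gripper_force: 0.0
```

Request:
send_rows(steps=[[[0,0,0,0.96,0.5],[0,0,0,0.96,0.5],[0,0,0,0.96,0.5],[0,0,0,0.96,0.5],[0,0,0,0.96,0.5]]])

```text
time_s: 6.45
ee_pos: [455.1, 267.1, 205.8]
ee_rot: [-180.0, -0.0, 97.4]
force: [-0.5, -0.1, -0.2]
gripper_width: 45.7
gripper_force: 0.0
```

Run:
```python
from workcell import env
import cv2,numpy as np
from h import *
s=env.state();print(s["ee_pos"],s["ee_rot"],s["gripper_width"])
for n in("top","scene"):
    f=env.grab_frame(n);np.savez(f"pics/{n}3.npz",**f)
    X=cloud(f);x,y,z=np.moveaxis(X,-1,0);p=f["pixels"].astype(int)
    hd=(x>560)&(x<680)&(abs(y-45)<75)
    dark=p.sum(2)<170
    for nm,m in(("knob",hd&(z>75)&(z<100)),("red",hd&(z>50)&(z<100)&(p[...,0]>90)&(p[...,0]>2*p[...,1])),("jar",(y>350)&(z>105)&(z<120)&(x>400)&(x<540)),("cap",(y>220)&(y<320)&(z>136)&(z<150)&(x>400)&(x<520)&(p[...,2]>1.6*p[...,0]))):
        q=X[m]
        if len(q)>4: print(n,nm,len(q),q.mean(0).round(1),cv2.minAreaRect(q[:,:2].astype(np.float32)))
```

```text
[455.09187823 267.10999877 205.81268893] [-1.79993529e+02 -3.27292125e-02  9.74049651e+01] 45.663466851813624
top knob 80 [617.2  43.   88.1] ((617.98095703125, 42.79376220703125), (16.58476448059082, 56.964942932128906), 1.3593742847442627)
top jar 73 [463.2 514.7 111.7] ((473.840087890625, 665.9169921875), (476.11138916015625, 44.145118713378906), 87.5472412109375)
scene knob 99 [622.9  47.9  87.2] ((621.1406860351562, 45.920928955078125), (16.59242820739746, 60.598514556884766), 4.008114814758301)
scene red 6 [620.6  59.9  91.1] ((620.2998657226562, 60.091041564941406), (14.977569580078125, 1.6334329843521118), 86.54634094238281)
scene jar 298 [475.3 430.8 111.4] ((474.4183044433594, 429.9469299316406), (60.16192626953125, 59.47983169555664), 15.807538032531738)
scene cap 83 [457.5 267.7 141.1] ((458.67828369140625, 268.070556640625), (33.259315490722656, 34.94591522216797), 35.702632904052734)
```

Request:
send_rows(steps=[[[-0.752,0.424,0,0,0.5],[-0.752,0.424,0,0,0.5],[-0.752,0.424,0,0,0.5],[-0.752,0.424,0,0,0.5],[-0.752,0.424,0,0,0.5]]])

```text
time_s: 6.97
ee_pos: [560.2, 128.1, 206.0]
ee_rot: [180.0, -0.0, 97.9]
force: [0.0, 0.3, -0.4]
gripper_width: 45.6
gripper_force: 0.0
```

Request:
send_rows(steps=[[[-0.752,0.424,0,0,0.5],[-0.752,0.424,0,0,0.5],[-0.752,0.424,0,0,0.5],[0,0,0.9,0,0.5],[0,0,0.9,0,0.5]]])

```text
time_s: 7.38
ee_pos: [625.1, 45.0, 134.9]
ee_rot: [179.6, 0.0, 97.8]
force: [-0.0, 0.6, -0.8]
gripper_width: 45.2
gripper_force: 0.0
```

Request:
send_rows(steps=[[[0,0,0,0,0.5],[0,0,0,0,0.5],[0,0,0,0,0.5]]])

```text
time_s: 7.63
ee_pos: [623.1, 47.2, 135.6]
ee_rot: [179.9, -0.0, 97.8]
force: [0.0, 0.4, 0.4]
gripper_width: 45.4
gripper_force: 0.0
```

Request:
send_rows(steps=[[[-0.02,-0.06,0.8,0,0.5],[0,0,0.6,0,0.5],[0,0,0.3,0,0.5],[0,0,0,0,0.5],[0,0,0,0,0]]], squeeze=12)

```text
time_s: 8.05
ee_pos: [621.1, 46.2, 68.0]
ee_rot: [179.8, 0.0, 97.8]
force: [0.5, 0.5, -0.1]
gripper_width: 41.1
gripper_force: 0.0
```

Request:
send_rows(steps=[[[0,0,0,0,0],[0,0,0,0,0],[0,0,0,0,0],[0,0,0,0,0],[0,0,0,0,0]]])

```text
time_s: 8.47
ee_pos: [620.9, 46.0, 67.1]
ee_rot: [179.8, -0.0, 97.7]
force: [0.9, 1.7, 3.7]
gripper_width: 14.3
gripper_force: 12.0
```

Request:
send_rows(steps=[[[0,0,0,0,0],[0,0,0,0,0],[0,0,0,0,0]]])

```text
time_s: 8.72
ee_pos: [620.9, 46.0, 67.1]
ee_rot: [179.8, -0.0, 97.7]
force: [1.7, 1.0, 4.6]
gripper_width: 13.9
gripper_force: 12.0
```

Request:
send_rows(steps=[[[0,0,0,-0.8,0],[0,0,0,-0.8,0],[0,0,0,-0.8,0],[0,0,0,-0.8,0],[0,0,0,-0.8,0]]])

```text
time_s: 9.13
ee_pos: [620.7, 45.9, 67.1]
ee_rot: [179.9, 0.1, 125.5]
force: [1.1, 1.6, 6.1]
gripper_width: 14.0
gripper_force: 12.0
```

Request:
send_rows(steps=[[[0,0,0,-0.8,0],[0,0,0,-0.8,0],[0,0,0,-0.8,0],[0,0,0,-0.8,0],[0,0,0,-0.8,0]]])

```text
time_s: 9.55
ee_pos: [620.6, 45.8, 67.1]
ee_rot: [179.9, 0.1, 153.0]
force: [0.2, 0.6, 6.2]
gripper_width: 13.9
gripper_force: 12.0
```

Request:
send_rows(steps=[[[0,0,0,-0.8,0],[0,0,0,-0.7,0],[0,0,0,-0.5,0],[0,0,0,0,0]]])

```text
time_s: 9.88
ee_pos: [620.6, 45.7, 67.1]
ee_rot: [180.0, 0.1, 166.6]
force: [0.4, 0.1, 6.6]
gripper_width: 13.6
gripper_force: 12.0
```

```bash
python3 -c "
from workcell import env
s=env.state();print(s['ee_rot'],s['force'],s['torque'],s['effort'][5],s['gripper_width'])"
```

```text
[1.79958149e+02 1.21316478e-01 1.66626496e+02] [0.4495188  0.07218061 6.62762218] [ 0.12569742 -0.01156484 -0.00545787] -0.36047715693712234 13.565345860185527
```

Request:
send_rows(steps=[[[0,0,0,-0.4,0],[0,0,0,-0.4,0],[0,0,0,-0.4,0],[0,0,0,-0.2,0],[0,0,0,0,0]]])

```text
time_s: 10.3
ee_pos: [620.6, 45.6, 67.2]
ee_rot: [180.0, 0.1, 176.1]
force: [0.8, 0.4, 7.0]
gripper_width: 14.1
gripper_force: 12.0
```

```bash
python3 -c "
from workcell import env
s=env.state();print(s['ee_rot'],s['force'],s['torque'],s['effort'][5],s['gripper_width'])"
```

```text
[1.79965120e+02 1.25344401e-01 1.76101378e+02] [0.79815852 0.44436726 7.04766132] [ 0.10206894  0.0593914  -0.39896535] -0.5298047326505184 14.098383664578037
```

The torque (−0.4 Nm) shows the knob against its stop. Release, rise and turn.

Request:
send_rows(steps=[[[0,0,0,0,0.5],[0,0,0,0,0.5],[0,0,0,0,0.5],[0,0,-0.5,0,0.5],[0,0,-0.9,0,0.5]]])

```text
time_s: 10.72
ee_pos: [616.1, 45.3, 117.6]
ee_rot: [-179.9, -0.7, 176.1]
force: [0.4, 0.4, -0.4]
gripper_width: 43.9
gripper_force: 0.0
```

Request:
send_rows(steps=[[[0,0,-0.9,0,1],[0,0,-0.9,0,1],[0,0,0,0.96,1],[0,0,0,0.96,1],[0,0,0,0.96,1]]])

```text
time_s: 11.13
ee_pos: [619.6, 45.5, 194.4]
ee_rot: [180.0, 0.0, 156.0]
force: [-0.3, -0.1, 0.3]
gripper_width: 76.1
gripper_force: 0.0
```

Request:
send_rows(steps=[[[0,0,0,0.96,1],[0,0,0,0.96,1],[0,0,0,0.96,1],[0,0,0,0.96,1],[0,0,0,0.96,1]]])

```text
time_s: 11.55
ee_pos: [619.2, 45.5, 193.2]
ee_rot: [-179.9, -0.0, 123.0]
force: [0.6, -0.0, -0.3]
gripper_width: 91.2
gripper_force: 0.0
```

Request:
send_rows(steps=[[[0,0,0,0.96,1],[0,0,0,0.96,1],[0,0,0,0.96,1],[0,0,0,0.96,1],[0,0,0,0.96,1]]])

```text
time_s: 11.97
ee_pos: [619.2, 45.5, 193.2]
ee_rot: [-179.9, 0.0, 90.0]
force: [0.0, -0.4, 0.1]
gripper_width: 91.6
gripper_force: 0.0
```

Request:
send_rows(steps=[[[-0.671,-0.524,0,0,1],[-0.671,-0.524,0,0,1],[-0.671,-0.524,0,0,1],[-0.671,-0.524,0,0,1],[-0.671,-0.524,0,0,1]]])

```text
time_s: 12.38
ee_pos: [514.1, -90.1, 193.3]
ee_rot: [-179.9, -0.0, 90.4]
force: [0.2, 0.3, 0.3]
gripper_width: 90.8
gripper_force: 0.0
```

Run:
```python
from workcell import env
import cv2
s=env.state();print(s["ee_pos"],s["ee_rot"],s["gripper_width"])
f=env.grab_frame("scene");cv2.imwrite("pics/s4.png",cv2.resize(f["pixels"][120:300,200:420,::-1],(733,600),interpolation=cv2.INTER_CUBIC))
```

```text
[514.08043255 -90.10768978 193.34846091] [-1.79917459e+02 -1.69670212e-03  9.03622569e+01] 90.82999307173951
```

View pics/s4.png

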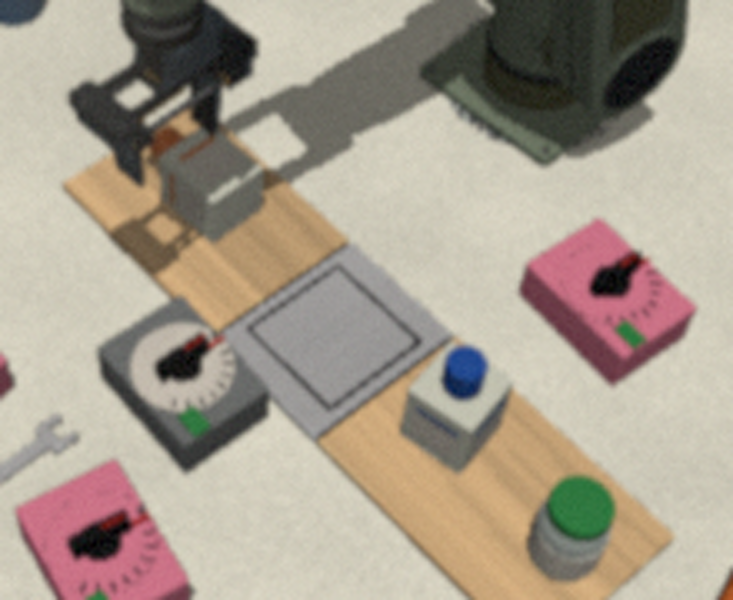

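The blue bottle stands on the left board (460,400). The pointer now faces the line (185,360)→(220,340). I'll check its angle numerically before going on.

Run:
```python
from workcell import env
import numpy as np
from h import *
for n in("top","scene"):
    f=env.grab_frame(n);np.savez(f"pics/{n}5.npz",**f)
    X=cloud(f);x,y,z=np.moveaxis(X,-1,0);p=f["pixels"].astype(int)
    hd=(x>560)&(x<680)&(abs(y-45)<75)
    q=X[hd&(z>82)&(z<100)][:,:2]
    r=X[hd&(z>50)&(z<100)&(p[...,0]>80)&(p[...,0]>1.8*p[...,1])][:,:2]
    k=X[hd&(abs(z-60.5)<6)][:,:2]
    for nm,a in(("knob",q),("red",r)):
        if len(a)<4: print(n,nm,len(a));continue
        w,V=np.linalg.eigh(np.cov((a-a.mean(0)).T));v=V[:,1];print(n,nm,len(a),a.mean(0).round(1),np.degrees(np.arctan2(v[1],v[0]))%180)
    print("head",cv2.minAreaRect(k.astype(np.float32)))
```

```text
top knob 66 [617.6  43.6] 175.7968250721251
top red 2
head ((618.2694702148438, 43.931819915771484), (149.0727996826172, 111.00115203857422), 85.53724670410156)
scene knob 77 [622.2  46.3] 176.49488122464666
scene red 8 [607.   46.8] 2.2721411028440173
head ((621.8056640625, 44.97078323364258), (150.90902709960938, 110.41364288330078), 85.91851043701172)
```

The bar is at 176°, which matches the head's axis (≈175.7°), so the knob is at zero. On to the orange cap.

Request:
send_rows(steps=[[[-0.671,-0.524,0,0,1],[-0.671,-0.524,0,0,1],[-0.671,-0.524,0,0,1],[-0.671,-0.524,0,0,1],[0,0,0,0,1]]])

```text
time_s: 12.95
ee_pos: [430.1, -199.6, 193.7]
ee_rot: [-179.9, 0.1, 90.1]
force: [0.1, 1.2, -0.3]
gripper_width: 91.1
gripper_force: 0.0
```

Request:
send_rows(steps=[[[0,0,0.5,0,1],[0,0,0.5,0,1],[0,0,0,0,1]]])

```text
time_s: 13.2
ee_pos: [431.1, -195.3, 150.7]
ee_rot: [-179.7, -0.2, 90.3]
force: [-0.3, -0.3, -0.2]
gripper_width: 91.1
gripper_force: 0.0
```

Run:
```python
from workcell import env
import cv2
s=env.state();print(s["ee_pos"],s["ee_rot"],s["gripper_width"])
f=env.grab_frame("scene");cv2.imwrite("pics/s6.png",cv2.resize(f["pixels"][110:230,180:340,::-1],(800,600),interpolation=cv2.INTER_CUBIC))
from h import *
g=load("scene0");X=cloud(g);x,y,z=np.moveaxis(X,-1,0);p=g["pixels"].astype(int)
m=(x>380)&(x<500)&(y<-60)&(y>-260)
b=X[m&(abs(z-88)<4)];print("body y range",np.percentile(b[:,1],[1,99]),"x",np.percentile(b[:,0],[1,99]))
c=X[m&(z>40)&(z<76)&(p[...,0]>1.8*p[...,2])&(y<-172)];print("cap",len(c),np.percentile(c[:,1],[2,98]),np.percentile(c[:,0],[2,98]))
```

```text
[ 431.08269327 -195.26085633  150.71560147] [-179.65254541   -0.21098185   90.34446265] 91.06385055071314
body y range [-161.36344004  -72.78323502] x [394.83003725 469.72489879]
cap 50 [-203.78876149 -178.03833531] [417.66082045 451.2436008 ]
```

View pics/s6.png

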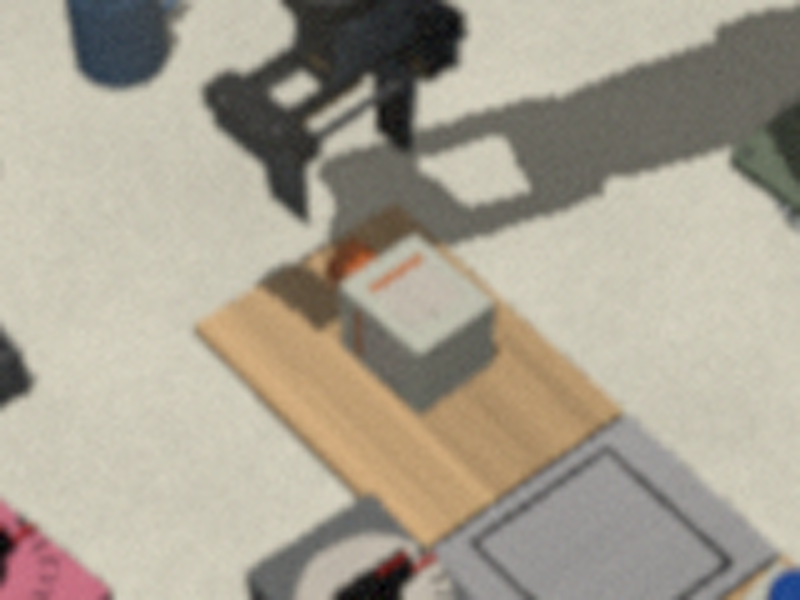

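The picture shows the fingers in line with the orange cap (350,255), behind the lying body. I'll descend and grip the cap.

Request:
send_rows(steps=[[[0.05,0.01,0.8,0,1],[0,0,0.8,0,1],[0,0,0.8,0,1],[0,0,0.55,0,1],[0,0,0,0,1]]], squeeze=15)

```text
time_s: 13.67
ee_pos: [431.4, -193.3, 33.1]
ee_rot: [-179.6, -0.2, 90.4]
force: [0.0, -0.0, 1.0]
gripper_width: 91.3
gripper_force: 0.0
```

Request:
send_rows(steps=[[[0,0,0,0,0],[0,0,0,0,0],[0,0,0,0,0],[0,0,0,0,0],[0,0,0,0,0]]])

```text
time_s: 14.08
ee_pos: [433.7, -195.3, 37.2]
ee_rot: [179.9, 0.1, 90.3]
force: [0.3, -0.3, 0.3]
gripper_width: 60.8
gripper_force: 0.0
```

Request:
send_rows(steps=[[[0,0,0,0,0],[0,0,0,0,0],[0,0,0,0,0],[0,0,0,0,0],[0,0,0,0,0]]])

```text
time_s: 14.5
ee_pos: [432.5, -195.0, 36.1]
ee_rot: [-180.0, 0.0, 90.3]
force: [-2.3, -0.9, 3.0]
gripper_width: 39.5
gripper_force: 15.0
```

Request:
send_rows(steps=[[[0.116,0,-0.243,0,0],[0.116,0,-0.243,0,0],[0.116,0,-0.243,0,0],[0.174,0,-0.206,0,0],[0.174,0,-0.206,0,0]]])

```text
time_s: 14.92
ee_pos: [433.0, -166.6, 82.8]
ee_rot: [179.9, 0.0, 90.3]
force: [-0.3, -0.8, -2.9]
gripper_width: 39.6
gripper_force: 15.0
```

Request:
send_rows(steps=[[[0.174,0,-0.206,0,0],[0.222,0,-0.153,0,0],[0.222,0,-0.153,0,0],[0.222,0,-0.153,0,0],[0,0,0,0,0]]])

```text
time_s: 15.33
ee_pos: [432.7, -131.7, 109.1]
ee_rot: [179.9, -0.1, 90.4]
force: [-1.5, -1.8, -1.1]
gripper_width: 39.3
gripper_force: 15.0
```

Run:
```python
from workcell import env
import cv2
s=env.state();print(s["ee_pos"],s["force"],s["torque"],s["gripper_width"])
f=env.grab_frame("scene");cv2.imwrite("pics/s7.png",cv2.resize(f["pixels"][110:230,180:340,::-1],(640,480),interpolation=cv2.INTER_CUBIC))
```

```text
[ 432.73982477 -131.74083556  109.13084212] [-1.46449395 -1.84468546 -1.08579964] [-0.18481022  0.07920536 -0.04627777] 39.34970088897895
```

View pics/s7.png

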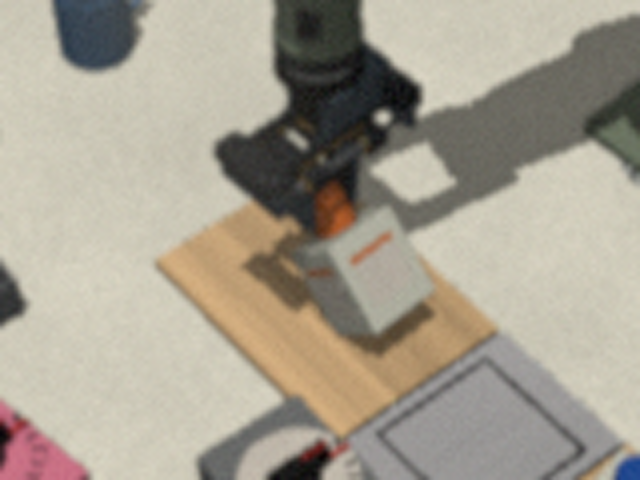

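The bottle is tilted about halfway with its edge on the board, at (370,330). I'll continue the arc.

Request:
send_rows(steps=[[[0.254,0,-0.09,0,0],[0.254,0,-0.09,0,0],[0.254,0,-0.09,0,0],[0.269,0,-0.022,0,0],[0.269,0,-0.022,0,0]]])

```text
time_s: 15.8
ee_pos: [432.4, -80.4, 121.2]
ee_rot: [180.0, -0.0, 90.3]
force: [-0.6, -1.1, 2.3]
gripper_width: 39.7
gripper_force: 15.0
```

Request:
send_rows(steps=[[[0.269,0,-0.022,0,0],[0.265,0,0.03,0,0],[0.265,0,0.03,0,0],[0.2,0,0.04,0,0],[0,0,0,0,0]]])

```text
time_s: 16.22
ee_pos: [431.8, -39.8, 117.1]
ee_rot: [-180.0, -0.1, 90.4]
force: [-0.4, 0.7, 2.6]
gripper_width: 40.0
gripper_force: 15.0
```

Run:
```python
from workcell import env
import cv2
from h import *
s=env.state();print(s["ee_pos"],s["force"],s["torque"],s["gripper_width"])
f=env.grab_frame("scene");cv2.imwrite("pics/s8.png",cv2.resize(f["pixels"][110:230,180:340,::-1],(640,480),interpolation=cv2.INTER_CUBIC))
```

```text
[431.82323078 -39.7748767  117.1482499 ] [-0.40594169  0.71120358  2.55994784] [ 0.11848604  0.00225794 -0.04927863] 40.002617482232715
```

View pics/s8.png

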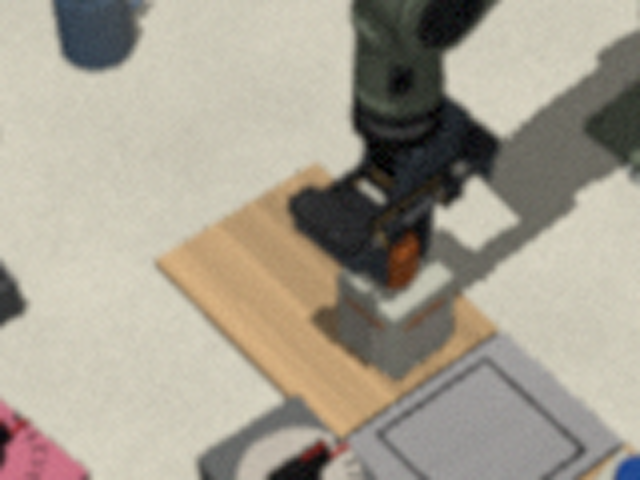

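The bottle stands upright at (400,330) on the right board. I'll release so it settles, then turn the grip 90° about the cap.

Request:
send_rows(steps=[[[0,0,0,0,1],[0,0,0,0,1],[0,0,0,0,1],[0,0,0,0,1],[0,0,0,0,1]]])

```text
time_s: 16.68
ee_pos: [431.9, -41.9, 117.5]
ee_rot: [-180.0, -0.0, 90.3]
force: [-0.4, -0.4, 0.5]
gripper_width: 70.1
gripper_force: 0.0
```

Request:
send_rows(steps=[[[0,0,0,0,1],[0,0,0,0,1],[0,0,0,0,1],[0,0,0,0,1],[0,0,0,0,1]]])

```text
time_s: 17.1
ee_pos: [432.0, -41.6, 117.6]
ee_rot: [180.0, -0.0, 90.3]
force: [0.2, 0.2, -1.0]
gripper_width: 91.3
gripper_force: 0.0
```

Run:
```python
from workcell import env
from h import *
s=env.state();print(s["ee_pos"],s["gripper_width"])
for n in("top","scene"):
    f=env.grab_frame(n);np.savez(f"pics/{n}9.npz",**f)
    X=cloud(f);x,y,z=np.moveaxis(X,-1,0);p=f["pixels"].astype(int)
    m=(x>370)&(x<500)&(y<20)&(y>-110)
    b=X[m&(abs(z-102)<9)&(p.min(2)>80)]
    if len(b)>10:
        A=np.c_[b[:,:2]-b[:,:2].mean(0),np.ones(len(b))];c=np.linalg.lstsq(A,b[:,2],rcond=None)[0];print(n,len(b),b.mean(0).round(1),c.round(3))
    o=X[m&(z>100)&(z<150)&(p[...,0]>1.8*p[...,2])&(p[...,0]>80)]
    if len(o): print("cap",len(o),o.mean(0).round(1),o[:,2].max().round(1))
```

```text
[431.98693039 -41.58055977 117.62449736] 91.29152285059318
top 23 [408.6  -1.9 102.2] [-9.10000e-02 -1.66000e-01  1.02188e+02]
scene 199 [437.5 -12.9 101.2] [-4.00000e-03 -3.10000e-02  1.01193e+02]
cap 130 [438.8 -24.9 133.3] 148.1
```

It stands level: the top face is at z = 101 mm with almost no slope.

Request:
send_rows(steps=[[[0,0,0,-0.97,1],[0,0,0,-0.97,1],[0,0,0,-0.97,1],[0,0,0,-0.97,1],[0,0,0,-0.97,1]]], squeeze=30)

```text
time_s: 17.62
ee_pos: [432.0, -41.6, 117.6]
ee_rot: [180.0, -0.0, 124.0]
force: [0.3, -0.0, 0.2]
gripper_width: 91.0
gripper_force: 0.0
```

Request:
send_rows(steps=[[[0,0,0,-0.97,1],[0,0,0,-0.97,1],[0,0,0,-0.97,1],[0,0,0,-0.97,1],[0,0,0,-0.97,1]]])

```text
time_s: 18.03
ee_pos: [432.0, -41.6, 117.6]
ee_rot: [180.0, 0.0, 157.3]
force: [0.1, 0.6, -0.3]
gripper_width: 91.1
gripper_force: 0.0
```

Request:
send_rows(steps=[[[0,0,0,-0.97,1],[0,0,0,-0.97,1],[0,0,0,-0.97,1],[0,0,0,0,0],[0,0,0,0,0]]])

```text
time_s: 18.45
ee_pos: [432.0, -41.6, 117.6]
ee_rot: [180.0, -0.0, 176.9]
force: [-0.1, -0.8, -0.3]
gripper_width: 80.6
gripper_force: 0.0
```

Request:
send_rows(steps=[[[0,0,0,0,0],[0,0,0,0,0],[0,0,0,0,0],[0,0,0,0,0],[0,0,0,0,0]]])

```text
time_s: 18.87
ee_pos: [432.2, -41.2, 117.8]
ee_rot: [179.9, 0.0, 177.0]
force: [0.6, 2.2, 1.8]
gripper_width: 47.1
gripper_force: 1.0
```

Request:
send_rows(steps=[[[0,0,0,0,0],[0,0,0,0,0],[0,0,0,0,0],[0,0,0,0,0],[0,0,0,0,0]]])

```text
time_s: 19.28
ee_pos: [432.0, -41.6, 117.5]
ee_rot: [180.0, 0.0, 177.0]
force: [0.8, 1.0, 0.4]
gripper_width: 40.2
gripper_force: 29.4
```

Request:
send_rows(steps=[[[-0.03,0.1,0,0,0],[-0.03,0.2,0,0,0],[-0.03,0.25,0,0,0],[-0.03,0.25,0,0,0],[-0.03,0.25,0,0,0]]])

```text
time_s: 19.7
ee_pos: [440.1, 1.2, 117.4]
ee_rot: [180.0, -0.0, 177.0]
force: [-0.1, -0.8, -2.9]
gripper_width: 39.9
gripper_force: 29.4
```

Request:
send_rows(steps=[[[-0.03,0.25,0,0,0],[-0.03,0.25,0,0,0],[-0.03,0.25,0,0,0],[-0.03,0.25,0,0,0],[-0.03,0.25,0,0,0]]])

```text
time_s: 20.12
ee_pos: [448.8, 50.9, 117.5]
ee_rot: [180.0, -0.0, 177.0]
force: [0.1, -0.9, -2.5]
gripper_width: 40.1
gripper_force: 29.4
```

Request:
send_rows(steps=[[[-0.03,0.25,0,0,0],[-0.03,0.25,0,0,0],[-0.03,0.25,0,0,0],[-0.03,0.25,0,0,0],[-0.03,0.25,0,0,0]]])

```text
time_s: 20.53
ee_pos: [457.5, 100.3, 117.6]
ee_rot: [180.0, -0.0, 177.0]
force: [0.1, 1.1, -4.0]
gripper_width: 40.4
gripper_force: 29.5
```

Request:
send_rows(steps=[[[0,0.12,0,0,0],[0,0,0,0,0],[0,0,0,0,0],[0,0,0,0,0],[0,0,0,0,0]]])

```text
time_s: 20.95
ee_pos: [457.4, 103.7, 117.6]
ee_rot: [-180.0, -0.0, 177.0]
force: [0.0, 0.7, -3.8]
gripper_width: 40.0
gripper_force: 29.5
```

Now release, rise and move clear, then check.

Request:
send_rows(steps=[[[0,0,0,0,0.9],[0,0,0,0,0.9],[0,0,0,0,0.9],[0,0,0,0,0.9],[0,0,0,0,0.9]]])

```text
time_s: 21.37
ee_pos: [457.9, 104.0, 118.0]
ee_rot: [180.0, 0.1, 177.0]
force: [-0.5, 0.2, 0.2]
gripper_width: 70.6
gripper_force: 0.0
```

Request:
send_rows(steps=[[[0,0,0,0,0.9],[0,0,-0.4,0,0.9],[0,0,-0.8,0,0.9],[0,0,-0.8,0,0.9],[0,0,-0.8,0,0.9]]])

```text
time_s: 21.78
ee_pos: [457.2, 103.9, 230.9]
ee_rot: [-180.0, -0.0, 177.0]
force: [1.1, 1.0, -0.4]
gripper_width: 82.0
gripper_force: 0.0
```

Request:
send_rows(steps=[[[0.9,0,-0.2,0,0.9],[0.9,0,-0.2,0,0.9],[0.7,0,0,0,0.9],[0,0,0,0,0.9],[0,0,0,0,0.9]]])

```text
time_s: 22.2
ee_pos: [357.0, 109.3, 246.1]
ee_rot: [180.0, 0.1, 177.1]
force: [0.5, -0.0, 0.3]
gripper_width: 81.8
gripper_force: 0.0
```

Run:
```python
from workcell import env
import cv2
s=env.state();print(s["ee_pos"],s["force"],s["qvel"].round(1) if hasattr(s["qvel"],'round') else s["qvel"])
f=env.grab_frame("scene");cv2.imwrite("pics/s10.png",cv2.resize(f["pixels"][110:320,180:460,::-1],(800,600),interpolation=cv2.INTER_CUBIC))
```

```text
[356.97665315 109.27160152 246.14997015] [ 0.51058759 -0.03056725  0.28851819] [-0.7  2.6 -2.1 -0.1 -0.8 -0. ]
```

View pics/s10.png

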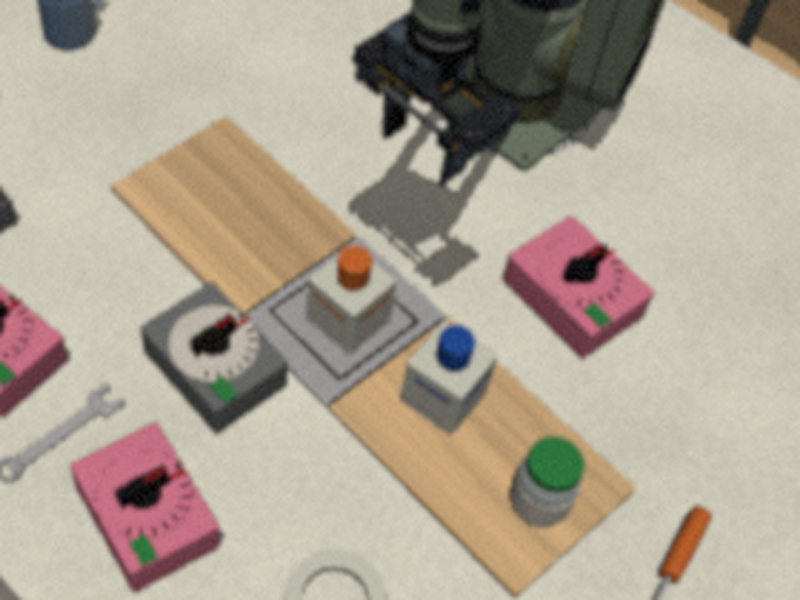

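The orange-cap bottle stands in the marked square (350,310) and the blue one on the left board (450,380). The pointer is at zero (240,322), the jar hasn't moved and the arm is clear. Handing in.

```bash
python3 -c "
from workcell import env
print(env.job_done())"
```

```text
the job is handed in; nothing more can be done
None
```

I carried out all four steps in order and handed the job in at about 22 s; the hand-in returned no verdict, but the last picture showed both bottles upright in place, the pointer at zero, the jar unmoved and the arm clear.

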